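# Bring the conical flask under the reading head

## Robot

A 6-joint arm with a two-finger parallel gripper is mounted at the origin on the work surface. World frame = base frame: x ahead of the robot, y to its left, z up, the work surface at z = 0. Lengths are in m, angles in rad, forces in N, time in s.
With the tool pointing down it reaches from about 0.275 to 0.75 m from the base axis. Payload 10.2 kg.
Tool frame: the origin (TCP) lies between the finger pads; the fingertips stand 25 mm ahead of it and the grasp point (between the pads) lies 6 mm ahead of it; z points along the fingers, y is the line along which they close (so a half turn about z gives the same grasp; the last joint's range is limited). The gripper opens to 88 mm and grips with 3 to 60 N. Pads are 18 mm wide; open, the fingers measure 123 mm over their backs; the gripper's body (75 mm by 187 mm) begins 45 mm behind the grasp point.
Start: joints at [-1.458, 0.313, 1.498, -0, 1.331, -0.223], TCP at [0.173, -0.496, 0.264] pointing down, gripper open.
Joint ranges: [-2.94, 2.94], [-0.97, 2.17], [0.19, 2.56], [-1.23, 4.37], [0.02, 3.11], [-2.88, 2.88]. Speed limits (rad/s): [2.39, 2.39, 3.01, 3.14, 3.14, 3.14].

## Interface

Orientations are given as a 3x3 rotation matrix whose columns are the frame's x, y, z axes.
In Python, from workcell import robot gives the robot as it stands.
- The arm moves only by the tool play_rows, never from a script. Its argument "moves" is a list of rows, each an object with "dp": the shift along the tool's x, y, z in cm, a list of three; "roll": the turn about the tool's z in degrees. A call has 1 to 12 rows; each row shifts and turns the commanded pose from where the row before left it, along the tool's axes as they then stand; what a row does not reach is not made up. A row lasts 1/10 s, in which the tool goes at most 50 mm and 8.59 degrees, less where a joint would pass 70% of its speed; a pose out of reach is approached as far as the arm can. A call with a gripper value outside its range is refused whole. "fingers" is the closure, from 0 (fully open) to 1 (shut), set as the call begins (left out, the last holds). The fingers move at their own pace and stop on an object; "force" is the grip in N (left out, the last holds). Time passes only in rows, so rows that do not move let the fingers close. It gives the time, the measured TCP pose, the force, the opening and the grip force at its end, in the units of the state.
- robot.read_state(): the state, without advancing time (a new reading comes with each control period).
- robot.grab_frame(name): name is "scene" or "top"; returns a dict with "pixels" (420x560x3 uint8, red, green, blue), "range_z" (420x560 float32, m along the optical axis (not along the pixel's ray), 0 where there is no reading), "fx", "fy", "cx", "cy" (pixels), "dist_coeffs" ([k1, k2, p1, p2, k3] as OpenCV has them; the pictures are not rectified), "origin" and "orientation" of the camera in the world. Camera axes: x right, y down, z forward; pixel columns grow to the right and rows downward; lengths in m; the calibration is good to about 2 mm. A picture is of the moment at which its call begins.
- robot.close_job(): hands the job in; it is judged then, once.
The state is a dict: "time_s": time; "qpos": joint angles; "dq": joint speeds; "tau": joint torques, N m; "position": TCP position; "tool_rot": TCP orientation; "contact_force": force on the tool from outside, world axes, zero at the start; "wrist_torque": the same for the moment, N m; "finger_gap": finger opening in m; "grasp_force": force on a finger pad.
Only numpy, scipy, OpenCV 4.12 (cv2) and the standard library are available. Lean on these libraries where they do the work, as an engineer would, in place of code of your own. Each camera call takes 0.05 s, during which the arm holds its last target. There are 200 camera calls.

## Task

With a fingertip, push on the spokes of the sample carousel to turn it gently, either way round, until the cup holding the conical flask stands at the reading station, in line with the index mark that points from the post to the hub; then push the swinging reading head round until its arm is fully home against its stop, over the flask. Do not touch, lift or take out the flask and vials - they stay in their cups - and leave the other glassware and the things around undisturbed. Finish with the hand clear of everything.

Things in the scene. Friction and masses are not known exactly. Their poses are not given: they have to be found in the camera images.
- axis (a point): On the bed's top, on the carousel's vertical axis. The bed is an aluminium disc 320 mm across, 12 mm thick (top at z = 12 mm), fixed to the table, with a tongue 160 mm wide carrying the post. The y axis points level from the carousel's axis to the station and on to the post. The bed's place and yaw differ from run to run; it never moves.
- hub (a point): On the axis of the white four-spoke carousel, at z = 67 mm, level with the spokes' tops; turns with it. In its own frame spokes run out at 45, 135, 225 and 315 degrees from x. Hub 40 mm across up to z = 72 mm, spindle 18 mm across to z = 80 mm. The carousel turns about z either way against light friction of about 0.12 N m (2 N at 60 mm) and stays where it is left.
- spoke (a point): On one of the four alike spokes (45 degrees from the hub's x axis), 55 mm from the axis, at mid-height. A spoke is a straight upright web 10 mm wide, z = 40 to 67 mm, bare from 20 to 90 mm from the axis; between spokes it is open down to the bed. It ends in a round cup 60 mm across centred 120 mm from the axis, rim at z = 54 mm, inner floor at z = 24 mm.
- carousel (a joint): Angle of the carousel in rad, counter-clockwise from above, counted from its place at the start of the run (0 at the start); limits +-6.3.
- station (a point): The reading station, fixed above the bed: the point 120 mm from the axis towards the post, at z = 24 mm, where the centre of the flask's underside must come. The index mark, a small dark bar 30 x 6 mm on the bed, lies on the line from axis to post, 175 to 205 mm from the axis.
- flask: The amber conical flask with a narrow white stopper, 47 mm wide at the foot, 21 mm at the top, 65 mm tall, 0.08 kg, loose in one of the four cups (up to 3 mm of play). Origin: centre of its underside, at z = 24 mm; its top stands at z = 89 mm. The only one of the four vessels that is not straight-sided.
- pivot (a point): Pivot of the reading head's swinging arm, on a fixed post 22 mm thick (on a 50 mm square block up to z = 52 mm), 240 mm from the carousel's axis, beyond the station. The point lies at the bar's mid-height, z = 115 mm. The pivot's cap is 32 mm across, top at z = 135 mm.
- head (a point): Underside centre of the black reading head (38 mm across, z = 100 to 145 mm) at the end of the swinging arm, 120 mm from the pivot. The arm is a straight level steel bar 12 mm wide, z = 104 to 126 mm, bare from 16 to 100 mm from the pivot. With the arm home the head is right above the station, 11 mm above the flask.
- swing_arm (a joint): Arm angle in rad. At 0 the bar points from the pivot along the -x axis of axis (swung out, towards the robot). Grows counter-clockwise from above to 1.571: fully home against its stop, the bar pointing from the pivot to the carousel's axis. Starts between 0 and 0.3; light friction of about 0.08 N m (1.2 N at 70 mm); stays where it is left.
- vial1: One of three alike straight-sided amber vials with wide white caps, 47 mm wide, 59 mm tall, 0.08 kg, standing loose in another cup of the carousel. Origin: centre of its underside. Not to be touched.
- vial2: One of three alike straight-sided amber vials with wide white caps, 47 mm wide, 59 mm tall, 0.08 kg, standing loose in another cup of the carousel. Origin: centre of its underside. Not to be touched.
- vial3: One of three alike straight-sided amber vials with wide white caps, 47 mm wide, 59 mm tall, 0.08 kg, standing loose in another cup of the carousel. Origin: centre of its underside. Not to be touched.
- spare_vial: Bystander: a spare capped vial like those in the carousel (47 mm wide, 59 mm tall) standing on the bed beside the post; loose, to be left alone. Origin: centre of its underside.
- weighing_bottle: Bystander: a low clear glass weighing bottle, 38 mm wide, 42 mm tall, standing on the bed near the post; loose, to be left alone. Origin: centre of its underside.
- reagent_bottle: Bystander: a clear reagent bottle, 64 mm wide, 130 mm tall, to the left of the reader; loose, to be left alone. Origin: centre of its underside.
- powder_jar: Bystander: a white jar, 70 mm wide, 100 mm tall, to the left and beyond; loose, to be left alone. Origin: centre of its underside.
- beaker: Bystander: a clear beaker, 72 mm wide, 90 mm tall, to the right of the reader; loose, to be left alone. Origin: centre of its underside.
- tube_rack: Bystander: a white tube rack, 110 x 200 x 50 mm, to the right of the reader; loose, to be left alone. Origin: centre of its underside.
- timer: Bystander: a flat black timer, 50 x 70 x 18 mm, on the near left; loose, to be left alone. Origin: centre of its underside.
Mind the look-alikes: they are no part of the job. What is shaped like the flask but blue or purple is not meant.

How it is judged:
By the outcome, as a careful person would: the job done as asked, in the order asked, and still so for the second after the job is handed in, with the robot touching nothing.
It also fails if it takes over 54 s, if anything falls off the work surface, if the arm or the gripper's body presses on something with over 40 N, if the wrist force passes 120 N, or if a joint passes its speed limit or range.

## Working session

There is one attempt and no reset: what is moved stays moved. The work goes in short steps, Python scripts to look and compute and a tool call to move; the robot and the scene stay as the last step left them, time stands still between calls to the robot, and variables do not carry over. Pictures are saved under pics/ and viewed, at most 10 in all, crops included, and the job is handed in when it is done.

Besides the shell and the picture viewer there is one more tool, called after "Call:" by a JSON object that holds its "name" and its "arguments", one argument or row to a line. play_rows: Moves the arm, as the interface text tells. Its arguments: {"type":"object","properties":{"moves":{"type":"array"},"fingers":{"type":"number"},"force":{"type":"number"}},"required":["moves"]}

```bash
mkdir -p pics; cat > h.py <<'E'
import numpy as np, cv2
from workcell import robot
def grab(n,save=None):
    f=robot.grab_frame(n)
    if save: cv2.imwrite('pics/'+save,f['pixels'][:,:,::-1])
    return f
def K(f): return np.array([[f['fx'],0,f['cx']],[0,f['fy'],f['cy']],[0,0,1.]])
def cloud(f):
    h,w=f['range_z'].shape
    u,v=np.meshgrid(np.arange(w),np.arange(h))
    p=cv2.undistortPoints(np.stack([u,v],-1).reshape(-1,1,2).astype(np.float64),K(f),np.array(f['dist_coeffs'])).reshape(h,w,2)
    z=f['range_z'][...,None]
    c=np.concatenate([p*z,z],-1)
    return c@np.array(f['orientation']).T+np.array(f['origin'])
def ray(f,px,z):
    p=cv2.undistortPoints(np.array(px,float).reshape(-1,1,2),K(f),np.array(f['dist_coeffs'])).reshape(-1,2)
    d=np.c_[p,np.ones(len(p))]@np.array(f['orientation']).T
    o=np.array(f['origin'])
    return o+d*((z-o[2])/d[:,2])[:,None]
E
python3 - <<'E'
from h import *
for n in('scene','top'):
    f=grab(n,n+'0.png'); print(n,np.round(f['origin'],3),np.round(f['orientation'],2).tolist())
    c=cloud(f); np.savez(n+'0.npz',c=c,p=f['pixels']); print((f['range_z']>0).mean())
s=robot.read_state();print(s['time_s'],s['position'],np.round(s['tool_rot'],3))
E
```

```text
scene [1.145 0.438 1.07 ] [[-0.57, 0.65, -0.5], [0.82, 0.44, -0.36], [-0.01, -0.62, -0.78]]
0.9960756802721088
top [ 0.33  -0.004  1.373] [[-0.02, -0.99, 0.17], [-1.0, 0.02, 0.0], [-0.01, -0.17, -0.99]]
0.9961181972789116
0.1 [ 0.17295325 -0.49549187  0.26322934] [[ 0.944  0.33  -0.   ]
 [ 0.33  -0.944  0.001]
 [ 0.    -0.001 -1.   ]]
```

View pics/top0.png

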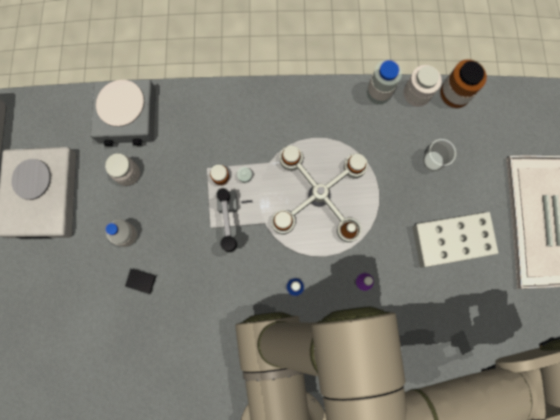

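View pics/scene0.png

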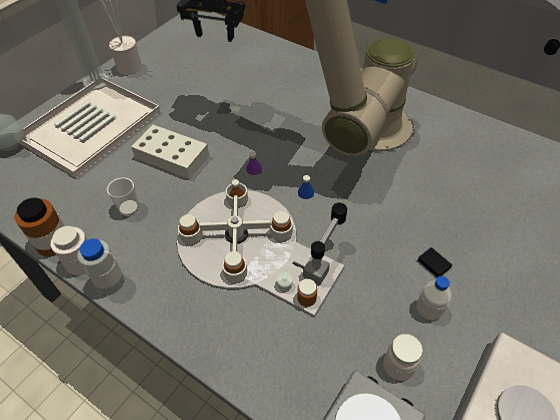

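The top view shows the hub at about (320,192) and the flask, with its narrow stopper, at (348,230). Vials are at (291,156), (357,164) and (283,221). The post is at (224,196), the swing head at (229,243), the spare vial at (220,175) and the weighing bottle at (245,175). In the scene view the blue and purple look-alikes stand off the bed, on the robot's side.

```bash
python3 - <<'E'
from h import *
d=np.load('top0.npz');c=d['c'];p=d['p']
def near(u,v,r,z0,z1):
    m=np.zeros(c.shape[:2],bool);m[v-r:v+r+1,u-r:u+r+1]=1
    m&=(c[...,2]>z0)&(c[...,2]<z1);q=c[m]
    return len(q),np.round((q.min(0)+q.max(0))/2,4),np.round(np.median(q,0),4),np.round(np.ptp(q,axis=0),3)
for n,a in dict(spindle=(320,190,12,.0755,.09),flask=(348,230,14,.08,.1),vA=(291,156,14,.077,.1),vB=(357,164,14,.077,.1),vC=(283,221,14,.077,.1),pivot=(224,196,12,.128,.14),head=(229,243,12,.138,.155),spare=(220,175,12,.064,.08),weigh=(245,175,12,.03,.06),blue=(295,287,12,.03,.1),purp=(366,281,12,.03,.1)).items():
    try: print(n,*near(*a))
    except Exception as e: print(n,e)
# bed circle at z~12mm
m=(abs(c[...,2]-.012)<.004)&(p.min(-1)>120)
m[:, :265]=0; m[:130]=0;m[260:]=0;m[:,390:]=0
cn,_=cv2.findContours(m.astype(np.uint8),cv2.RETR_EXTERNAL,cv2.CHAIN_APPROX_NONE)
k=max(cn,key=cv2.contourArea)[:,0]; q=c[k[:,1],k[:,0]]; q=q[:,:2]
for _ in range(4):
    A=np.c_[2*q,np.ones(len(q))];s=np.linalg.lstsq(A,(q**2).sum(1),rcond=None)[0];r=np.sqrt(s[2]+s[0]**2+s[1]**2)
    e=abs(np.hypot(*(q-s[:2]).T)-r);q=q[e<.006] if (e<.006).sum()>40 else q
print('bed',s[:2],r,len(q))
E
```

```text
spindle 63 [ 0.5982 -0.1061  0.081 ] [ 0.6009 -0.1059  0.079 ] [0.034 0.035 0.011]
flask 57 [ 0.5041 -0.1749  0.0876] [ 0.5044 -0.1755  0.0895] [0.018 0.018 0.013]
vA 202 [ 0.696  -0.0326  0.0845] [ 0.6952 -0.0328  0.0845] [0.04  0.041 0.014]
vB 208 [ 0.6725 -0.1996  0.0833] [ 0.6724 -0.1992  0.0839] [0.041 0.041 0.013]
vC 215 [ 0.5273 -0.0094  0.0848] [ 0.5281 -0.0094  0.0836] [0.04  0.04  0.014]
pivot 148 [0.5749 0.1345 0.134 ] [0.5825 0.1333 0.1357] [0.048 0.032 0.011]
head 205 [0.4638 0.1207 0.1446] [0.4646 0.1205 0.1452] [0.036 0.038 0.013]
spare 207 [0.6539 0.1524 0.0711] [0.6537 0.1531 0.072 ] [0.04  0.039 0.013]
weigh 177 [0.6553 0.0889 0.0447] [0.6541 0.0886 0.0453] [0.038 0.037 0.028]
blue 81 [ 0.3627 -0.038   0.0529] [ 0.363  -0.0384  0.0631] [0.025 0.028 0.046]
purp 99 [ 0.3753 -0.2148  0.0512] [ 0.3732 -0.2144  0.0632] [0.028 0.026 0.041]
bed [ 0.58631521 -0.10429313] 0.12460351554803978 684
```

Call:
{"name": "play_rows", "arguments": {
  "moves": [
    {"dp":[2,-1,0],"roll":0},
    {"dp":[4,-1.9,0],"roll":0},
    {"dp":[4,-1.9,0],"roll":0},
    {"dp":[4,-1.9,0],"roll":0},
    {"dp":[4,-1.9,0],"roll":0},
    {"dp":[4,-1.9,0],"roll":0},
    {"dp":[4,-1.9,0],"roll":0},
    {"dp":[4,-1.9,0],"roll":0},
    {"dp":[4,-1.9,0],"roll":0},
    {"dp":[4,-1.9,0],"roll":0},
    {"dp":[4,-1.9,0],"roll":0},
    {"dp":[4,-1.9,0],"roll":0}
  ],
  "fingers": 1,
  "force": 20
}}

```text
time_s: 1.3
position: [0.5361, -0.1357, 0.2635]
tool_rot: [[0.944, 0.33, -0.0], [0.33, -0.944, 0.0], [-0.0, -0.0, -1.0]]
contact_force: [0.0, -1.2, 0.5]
finger_gap: 0.0006
grasp_force: 0.0
```

Call:
{"name": "play_rows", "arguments": {
  "moves": [
    {"dp":[4,-1.9,0],"roll":0},
    {"dp":[4,-1.9,0],"roll":0},
    {"dp":[2.5,-1.3,0],"roll":0},
    {"dp":[1.4,-0.7,0],"roll":0},
    {"dp":[0,0,3],"roll":-6},
    {"dp":[0,0,3.5],"roll":-6},
    {"dp":[0,0,3],"roll":-5.2},
    {"dp":[0,0,2],"roll":0},
    {"dp":[0,0,0],"roll":0}
  ]
}}

```text
time_s: 2.2
position: [0.627, -0.0431, 0.1455]
tool_rot: [[0.805, 0.594, -0.006], [0.594, -0.805, 0.002], [-0.004, -0.005, -1.0]]
contact_force: [0.6, 0.1, -0.0]
finger_gap: 0.0003
grasp_force: 0.0
```

```bash
python3 - <<'E'
from h import *
f=grab('top','t1.png');g=grab('scene','s1.png')
cv2.imwrite('pics/both1.png',np.hstack([cv2.resize(f['pixels'][110:290,200:400,::-1],(400,360)),cv2.resize(g['pixels'][150:330,150:350,::-1],(400,360))]))
# index mark
p=f['pixels'][190:215,236:260].astype(int); print(p.sum(-1)//3)
E
```

```text
[[ 85  91 101 124 145 154 155 157 157 157 157 157 158 157 157 158 158 153
  145 134 131 131 133 132]
 [ 70  75  88 115 142 152 156 156 156 157 157 157 158 158 158 158 158 154
  146 134 129 130 129 127]
 [ 65  71  82 107 134 151 155 157 157 158 158 158 158 158 158 158 158 155
  147 134 127 125 125 121]
 [ 61  69  78  95 124 147 155 158 158 159 159 158 158 160 160 158 159 153
  142 130 123 123 120 113]
 [ 59  66  74  89 118 144 154 157 157 158 158 157 159 158 159 158 157 149
  137 124 119 117 113 103]
 [ 57  66  73  88 119 144 155 156 157 158 157 158 159 160 160 160 158 148
  133 118 113 111 106  95]
 [ 57  66  75  91 121 147 157 158 159 158 160 159 160 161 162 162 158 148
  129 113 107 105  98  90]
 [ 59  66  78 102 130 150 158 160 160 160 159 161 160 161 162 162 157 145
  124 107 100  97  92  87]
 [ 64  67  84 114 141 155 158 158 157 158 157 156 156 155 156 156 154 142
  121 102  93  89  86  84]
 [ 70  69  87 118 145 153 151 150 147 145 142 138 135 136 137 139 145 142
  125 105  93  86  83  85]
 [ 74  70  90 120 140 141 132 124 122 117 110 101  98  99 100 109 128 144
  139 125 107  9
[... 725 characters left out ...]
82 101 127 156 178 183 180 174 168 163 162 161 160 160 161 155 137
  110  93  91  94  97 100]
 [ 76  89 115 143 165 177 181 180 180 176 170 164 162 161 161 160 150 130
  102  90  91  95  98 102]
 [ 71 100 133 154 163 169 172 174 177 176 170 165 162 161 161 157 144 119
   98  91  93  96 100 104]
 [ 76 109 140 158 163 163 164 166 168 167 164 163 161 162 160 152 133 108
   93  91  94  96 101 104]
 [ 83 116 144 158 162 161 162 162 162 162 161 160 161 159 157 144 120  98
   91  92  95  99 101 106]
 [ 84 113 140 156 161 160 161 161 160 159 160 159 160 160 152 136 109  92
   89  93  95  98 101 106]
 [ 79  99 128 151 160 161 161 160 161 160 161 159 160 158 150 128 101  90
   91  93  96  99 103 107]]
```

View pics/both1.png

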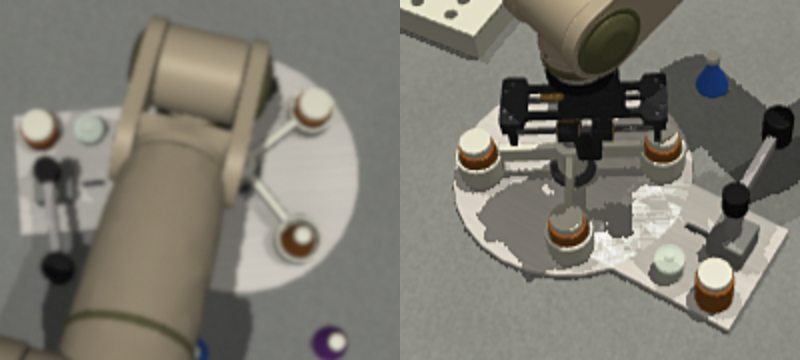

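Call:
{"name": "play_rows", "arguments": {
  "moves": [
    {"dp":[0.2,0,2],"roll":0},
    {"dp":[0,0,2],"roll":0},
    {"dp":[0,0,1.5],"roll":0},
    {"dp":[0,0,1],"roll":0},
    {"dp":[0,0,1],"roll":0},
    {"dp":[0,0.3,0],"roll":0},
    {"dp":[0,0.3,0],"roll":0},
    {"dp":[0,0.2,0],"roll":0}
  ]
}}

```text
time_s: 3.1
position: [0.6353, -0.0491, 0.0745]
tool_rot: [[0.805, 0.594, 0.001], [0.594, -0.805, -0.0], [0.001, 0.001, -1.0]]
contact_force: [-0.5, -0.6, 0.1]
finger_gap: 0.0006
grasp_force: 0.0
```

```bash
python3 - <<'E'
from h import *
f=grab('top'); a=ray(f,[[246.5,201.3],[241.5,201.5],[251.8,201]],.012); print(a)
ax=np.array([.600,-.104]);
for q in a: print(np.degrees(np.arctan2(q[1]-ax[1],q[0]-ax[0])),np.hypot(*(q[:2]-ax)))
E
```

```text
[[0.58853574 0.08515077 0.012     ]
 [0.58823991 0.09829588 0.012     ]
 [0.58908509 0.07122388 0.012     ]]
93.46840433450554 0.18949787155732048
93.32703728168707 0.2026374136403188
93.56441847182393 0.1755635000839106
```

Call:
{"name": "play_rows", "arguments": {
  "moves": [
    {"dp":[0.077,0.214,0],"roll":2},
    {"dp":[0.077,0.214,0],"roll":2},
    {"dp":[0.146,0.431,0],"roll":4},
    {"dp":[0.146,0.431,0],"roll":4},
    {"dp":[0.146,0.431,0],"roll":4},
    {"dp":[0.146,0.431,0],"roll":4},
    {"dp":[0.146,0.431,0],"roll":4},
    {"dp":[0.146,0.431,0],"roll":4},
    {"dp":[0.146,0.431,0],"roll":4},
    {"dp":[0.146,0.431,0],"roll":4},
    {"dp":[0.077,0.214,0],"roll":2},
    {"dp":[0.077,0.214,0],"roll":2}
  ]
}}

```text
time_s: 4.35
position: [0.6619, -0.084, 0.0742]
tool_rot: [[0.998, -0.064, 0.001], [-0.064, -0.998, 0.0], [0.001, -0.0, -1.0]]
contact_force: [-0.3, 2.6, 0.1]
finger_gap: 0.0004
grasp_force: 0.9
```

```bash
cat > chk.py <<'E'
from h import *
s=robot.read_state();P=s['position'];R=np.array(s['tool_rot'])
d=(np.array(P)-[.600,-.104,0])@R
print(s['time_s'],P,'axis->tcp in tool',d,'yaw',np.degrees(np.arctan2(R[1,0],R[0,0])),'F',s['contact_force'],'q6',s['qpos'][5])
E
python3 chk.py
```

```text
4.35 [ 0.6619015  -0.08402423  0.07423241] axis->tcp in tool [ 0.06054922 -0.02390278 -0.07418711] yaw -3.645935087912728 F [-0.26192071  2.60780556  0.14150734] q6 1.3325102918767344
```

Call:
{"name": "play_rows", "arguments": {
  "moves": [
    {"dp":[0.077,0.214,0],"roll":2},
    {"dp":[0.146,0.431,0],"roll":4},
    {"dp":[0.146,0.431,0],"roll":4},
    {"dp":[0.146,0.431,0],"roll":4},
    {"dp":[0.146,0.431,0],"roll":4},
    {"dp":[0.146,0.431,0],"roll":4},
    {"dp":[0.146,0.431,0],"roll":4},
    {"dp":[0.146,0.431,0],"roll":4},
    {"dp":[0.146,0.431,0],"roll":4},
    {"dp":[0.146,0.431,0],"roll":4},
    {"dp":[0.146,0.431,0],"roll":4},
    {"dp":[0.146,0.431,0],"roll":4}
  ]
}}

```text
time_s: 5.55
position: [0.6567, -0.1347, 0.0742]
tool_rot: [[0.647, -0.763, 0.001], [-0.763, -0.647, 0.0], [0.0, -0.001, -1.0]]
contact_force: [-0.1, 1.6, 0.3]
finger_gap: 0.0001
grasp_force: 0.9
```

Call:
{"name": "play_rows", "arguments": {
  "moves": [
    {"dp":[0.146,0.431,0],"roll":4},
    {"dp":[0.146,0.431,0],"roll":4},
    {"dp":[0.146,0.431,0],"roll":4},
    {"dp":[0.146,0.431,0],"roll":4},
    {"dp":[0.146,0.431,0],"roll":4},
    {"dp":[0.146,0.431,0],"roll":4},
    {"dp":[0.146,0.431,0],"roll":4},
    {"dp":[0.077,0.214,0],"roll":2},
    {"dp":[0.038,0.107,0],"roll":1},
    {"dp":[0,0,0],"roll":0}
  ]
}}

```text
time_s: 6.55
position: [0.6323, -0.1598, 0.0742]
tool_rot: [[0.164, -0.986, 0.001], [-0.986, -0.164, -0.0], [0.0, -0.001, -1.0]]
contact_force: [0.7, -0.2, 0.5]
finger_gap: 0.0006
grasp_force: 0.3
```

```bash
python3 - <<'E'
import chk
from h import *
f=grab('top','t2.png');g=grab('scene','s2.png')
cv2.imwrite('pics/both2.png',np.hstack([cv2.resize(f['pixels'][110:290,200:400,::-1],(400,360)),cv2.resize(g['pixels'][150:330,150:350,::-1],(400,360))]))
E
```

```text
6.55 [ 0.63230393 -0.15983856  0.07415325] axis->tcp in tool [ 0.06041496 -0.02274648 -0.07411358] yaw -80.55230571937547 F [ 0.7369441  -0.18739335  0.49414744] q6 2.5498182238877463
```

View pics/both2.png

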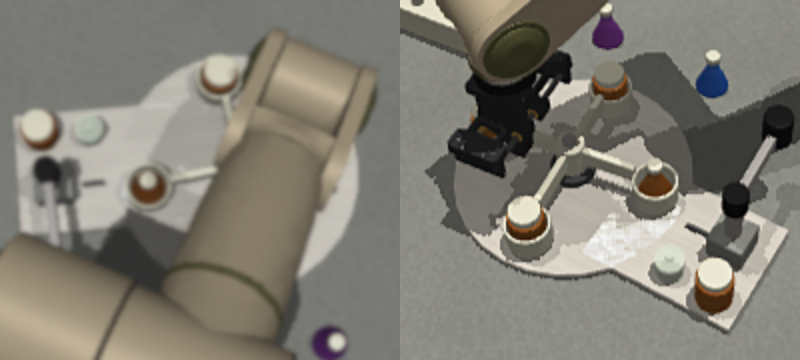

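```bash
cat > ang.py <<'E'
from h import *
def run():
    f=grab('top');c=cloud(f);p=f['pixels'].astype(int)
    ax=np.array([.600,-.104]);r=c[...,:2]-ax
    rr=np.hypot(r[...,0],r[...,1]);th=np.degrees(np.arctan2(r[...,1],r[...,0]))
    m=(c[...,2]>.059)&(c[...,2]<.073)&(rr>.03)&(rr<.085)&(p.min(-1)>110)&(p.max(-1)-p.min(-1)<60)
    for a0 in(100,10,190-360,-80):
        k=m&(abs((th-a0+180)%360-180)<20)
        if k.sum()>15:
            q=r[k];v=cv2.fitLine(q.astype(np.float32),cv2.DIST_HUBER,0,.01,.01).ravel()
            print('spoke',a0,k.sum(),'median',np.median(th[k]),'line',np.degrees(np.arctan2(v[1],v[0])),'off mm',1e3*(v[2]*v[1]-v[3]*v[0]))
    k=(c[...,2]>.08)&(c[...,2]<.098)&(abs(rr-.12)<.02)&(abs(th-100)<10)
    if k.any():
        q=c[k][:,:2];q=(q.min(0)+q.max(0))/2-ax;print('stopper',q+ax,np.degrees(np.arctan2(q[1],q[0])),np.hypot(*q),k.sum())
    k=(abs(rr-.12)<.045)&(abs(th-97)<25)&(c[...,2]>.047)&(c[...,2]<.058)
    q=c[k][:,:2];print('rim',(q.min(0)+q.max(0))/2,np.ptp(q,axis=0),k.sum());q=(q.min(0)+q.max(0))/2-ax;print(np.degrees(np.arctan2(q[1],q[0])),np.hypot(*q))
if __name__=='__main__': run()
E
python3 ang.py
```

```text
spoke 100 92 median 102.11421302984883 line -79.24044 off mm 1.1636438
spoke 10 43 median 11.086357173742767 line 2.29455 off mm -10.285398
stopper [0.57628464 0.01207332] 101.54737946487487 0.11847124045965542 57
rim [0.57683927 0.0049255 ] [0.05933058 0.07152614] 183
102.00397725929015 0.11136060296468216
```

Call:
{"name": "play_rows", "arguments": {
  "moves": [
    {"dp":[0.038,0.107,0],"roll":1},
    {"dp":[0.077,0.214,0],"roll":2},
    {"dp":[0.077,0.214,0],"roll":2},
    {"dp":[0.038,0.107,0],"roll":1},
    {"dp":[0.038,0.107,0],"roll":1},
    {"dp":[0,0,0],"roll":0}
  ]
}}

```text
time_s: 7.3
position: [0.6249, -0.1633, 0.0737]
tool_rot: [[0.042, -0.999, -0.0], [-0.999, -0.042, -0.0], [0.0, 0.0, -1.0]]
contact_force: [1.3, 0.1, 0.6]
finger_gap: 0.0006
grasp_force: 0.5
```

```bash
python3 chk.py; python3 ang.py
```

```text
7.3 [ 0.62490772 -0.16334513  0.07372005] axis->tcp in tool [ 0.06034538 -0.02236955 -0.07372193] yaw -87.58162507640887 F [1.28133265 0.09845363 0.60202047] q6 2.6627564486213187
spoke 100 96 median 94.78864694735242 line -84.83573 off mm -0.48479623
spoke 10 38 median 3.4253785931050578 line -7.5120177 off mm -13.010797
stopper [0.59047494 0.01431399] 94.60276540640739 0.11869678362784832 56
rim [0.59075878 0.00726992] [0.05795382 0.07127502] 167
94.74764664918182 0.11165300818544473
```

Call:
{"name": "play_rows", "arguments": {
  "moves": [
    {"dp":[0.027,0.075,0],"roll":0.7},
    {"dp":[0,0,0],"roll":0},
    {"dp":[0,-0.4,0],"roll":0},
    {"dp":[0,-0.6,0],"roll":0},
    {"dp":[0,0,-2],"roll":0},
    {"dp":[0,0,-4],"roll":0},
    {"dp":[0,0,-4],"roll":0},
    {"dp":[0,0,-4],"roll":-8},
    {"dp":[0,0,-2],"roll":-8},
    {"dp":[0,0,0],"roll":-8},
    {"dp":[0,0,0],"roll":-8},
    {"dp":[0,0,0],"roll":-8}
  ]
}}

```text
time_s: 8.55
position: [0.6345, -0.1632, 0.2337]
tool_rot: [[0.67, -0.742, -0.0], [-0.742, -0.67, 0.0], [-0.0, 0.0, -1.0]]
contact_force: [0.0, -0.2, -0.7]
finger_gap: 0.0002
grasp_force: 0.0
```

Call:
{"name": "play_rows", "arguments": {
  "moves": [
    {"dp":[0,0,0],"roll":-8},
    {"dp":[0,0,0],"roll":-8},
    {"dp":[0,0,0],"roll":-8},
    {"dp":[0,0,0],"roll":-8},
    {"dp":[0,0,0],"roll":-8},
    {"dp":[0,0,0],"roll":-8},
    {"dp":[0,0,0],"roll":-7}
  ]
}}

```text
time_s: 9.25
position: [0.6345, -0.1632, 0.2336]
tool_rot: [[0.992, 0.123, -0.0], [0.123, -0.992, 0.0], [-0.0, -0.0, -1.0]]
contact_force: [-0.1, 0.6, -0.3]
finger_gap: 0.0007
grasp_force: 0.0
```

```bash
python3 - <<'E'
import chk
from h import *
s=robot.read_state();R=np.array(s['tool_rot']);print((np.array([.519,.162,.2])-s['position'])@R)
E
```

```text
9.25 [ 0.63450405 -0.16317553  0.23356122] axis->tcp in tool [ 0.02685324  0.06291724 -0.23358818] yaw 7.066972139896004 F [-0.14304536  0.59684003 -0.27000738] q6 1.017300591690357
[-0.07460483 -0.33690784  0.03367335]
```

Call:
{"name": "play_rows", "arguments": {
  "moves": [
    {"dp":[-0.5,-2.2,0],"roll":0},
    {"dp":[-0.9,-4,0],"roll":0},
    {"dp":[-0.9,-4,0],"roll":0},
    {"dp":[-0.9,-4,0],"roll":0},
    {"dp":[-0.9,-4,0],"roll":0},
    {"dp":[-0.9,-4,0],"roll":0},
    {"dp":[-0.9,-4,0],"roll":0},
    {"dp":[-0.9,-4,0],"roll":0},
    {"dp":[-0.7,-3.5,0],"roll":-1},
    {"dp":[0,0,0],"roll":0}
  ]
}}

```text
time_s: 10.25
position: [0.5191, 0.166, 0.2339]
tool_rot: [[0.99, 0.14, -0.0], [0.14, -0.99, 0.001], [-0.0, -0.001, -1.0]]
contact_force: [0.3, -0.8, 0.4]
finger_gap: 0.0003
grasp_force: 0.0
```

```bash
python3 chk.py; python3 ang.py;python3 - <<'E'
from h import *
f=grab('top','t3.png');g=grab('scene','s3.png')
cv2.imwrite('pics/both3.png',np.hstack([cv2.resize(f['pixels'][110:290,200:400,::-1],(400,360)),cv2.resize(g['pixels'][150:330,170:370,::-1],(400,360))]))
c=cloud(f)
def near(u,v,r,z0,z1):
    m=np.zeros(c.shape[:2],bool);m[v-r:v+r+1,u-r:u+r+1]=1
    q=c[m&(c[...,2]>z0)&(c[...,2]<z1)]
    return ((q.min(0)+q.max(0))/2).round(4),len(q)
for n in [(276,193),(324,150),(365,198),(314,236)]: print(n,near(*n,13,.078,.098))
E
```

```text
10.25 [0.51912674 0.16596386 0.23392342] axis->tcp in tool [-0.04247828 -0.27875724 -0.23373303] yaw 8.02048935069701 F [ 0.32152479 -0.83435041  0.41003748] q6 1.5247452164014181
spoke 100 101 median 94.26946064687847 line -86.028046 off mm 0.27683237
spoke 10 86 median 2.3609476004615564 line 1.5954677 off mm -0.5302809
spoke -170 87 median -174.71131866397945 line 3.7903953 off mm 0.8478691
spoke -80 95 median -86.97615470731691 line -85.40852 off mm 1.2941495
stopper [0.59048619 0.01433642] 94.59648250662816 0.11871824433745991 52
rim [0.59311723 0.00730729] [0.05805317 0.07148657] 166
93.53842443502086 0.11151989194405362
(276, 193) (array([0.5925, 0.0143, 0.0891]), 57)
(324, 150) (array([ 0.7193, -0.0991,  0.0847]), 168)
(365, 198) (array([ 0.5997, -0.2238,  0.084 ]), 133)
(314, 236) (array([ 0.4802, -0.105 ,  0.0847]), 140)
```

View pics/both3.png

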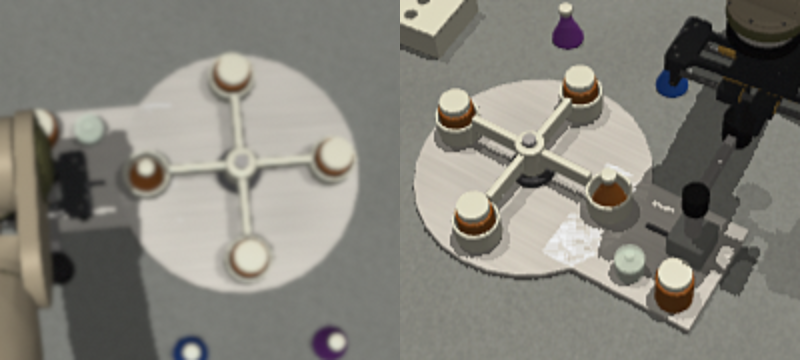

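```bash
cat > fine.py <<'E'
from h import *
from scipy.optimize import least_squares
ax0=np.array([.600,-.104])
def circ(f,name):
    # radial edge search of bed rim (z=12mm): project candidate points, sample brightness
    R=np.array(f['orientation']);o=np.array(f['origin'])
    rv=cv2.Rodrigues(R.T)[0];tv=-R.T@o
    g=cv2.GaussianBlur(cv2.cvtColor(f['pixels'],cv2.COLOR_RGB2GRAY).astype(np.float32),(0,0),.7)
    rs=np.arange(.145,.175,.0005);P=[]
    for a in np.radians(np.arange(0,360,2)):
        w=np.c_[ax0[0]+rs*np.cos(a),ax0[1]+rs*np.sin(a),np.full(len(rs),.012)]
        uv=cv2.projectPoints(w,rv,tv,K(f),np.array(f['dist_coeffs']))[0].reshape(-1,2).astype(np.float32)
        s=cv2.remap(g,uv[:,0],uv[:,1],cv2.INTER_LINEAR).ravel();d=np.gradient(s)
        i=d.argmin()
        if d[i]<-1 and 2<i<len(rs)-3 and s[max(0,i-8)]>s[min(len(s)-1,i+8)]+25: P.append(w[i,:2])
    P=np.array(P)
    r=least_squares(lambda q:np.hypot(*(P-q[:2]).T)-q[2],[*ax0,.16],loss='soft_l1',f_scale=.001).x
    print(name,'axis',r.round(4),len(P));return r[:2]
def blob(f,xy,z,rad,white):
    R=np.array(f['orientation']);o=np.array(f['origin'])
    uv=cv2.projectPoints(np.array([[*xy,z]]),cv2.Rodrigues(R.T)[0],-R.T@o,K(f),np.array(f['dist_coeffs']))[0].ravel()
    h,w=f['pixels'].shape[:2];yy,xx=np.mgrid[:h,:w];m=np.hypot(xx-uv[0],yy-uv[1])<rad
    p=f['pixels'].astype(float);b=p[...,2] if white else 255-p.mean(-1)
    lo,hi=np.percentile(b[m],[50,97]);wt=np.clip((b-lo)/(hi-lo)-.4,0,.6)*m
    n,l=cv2.connectedComponents((wt>0).astype(np.uint8));best=max(range(1,n),key=lambda i:wt[l==i].sum());wt=wt*(l==best)
    c=[(wt*xx).sum()/wt.sum(),(wt*yy).sum()/wt.sum()];return ray(f,[c],z)[0,:2],uv,c
if __name__=='__main__':
  for n in('top','scene'):
    f=grab(n);ax=circ(f,n)
    for nm,xy,z,rad,wh in(('stopper',(.592,.0143),.089,5 if n=='top' else 7,True),('mark',(.5885,.085),.012,8,False)):
        q,uv,c=blob(f,xy,z,rad,wh);v=q-ax;print(nm,q.round(4),np.round(c,1),np.degrees(np.arctan2(v[1],v[0])).round(2),np.hypot(*v).round(4))
E
python3 fine.py
```

```text
top axis [ 0.6015 -0.1045  0.1591] 151
stopper [0.5926 0.0152] [272.6 193.4] 94.21 0.1201
mark [0.5884 0.0982] [241.5 201.4] 93.67 0.2032
scene axis [ 0.5991 -0.101   0.1587] 130
stopper [0.5846 0.0202] [275.9 234.7] 96.79 0.122
mark [0.5856 0.0877] [298.  264.7] 94.09 0.1891
```

```bash
python3 - <<'E'
from h import *
f=grab('scene');c=cloud(f)
ax=np.array([.5991,-.101])
r=np.hypot(c[...,0]-.592,c[...,1]-.015)<.03
for z0,z1 in((.07,.08),(.08,.086),(.086,.095)):
    k=r&(c[...,2]>z0)&(c[...,2]<z1);q=c[k];print(z0,len(q),q.min(0).round(4),q.max(0).round(4),q.mean(0).round(4))
cv2.imwrite('pics/s4.png',cv2.resize(f['pixels'][200:290,220:340,::-1],(720,540),interpolation=cv2.INTER_NEAREST))
E
```

```text
0.07 12 [0.5892 0.0144 0.0707] [0.6009 0.027  0.0765] [0.5971 0.0214 0.0726]
0.08 11 [0.5917 0.0135 0.0809] [0.6018 0.0282 0.0851] [0.5979 0.0229 0.0833]
0.086 46 [0.583  0.0083 0.0861] [0.6032 0.0293 0.0919] [0.593  0.0191 0.0891]
```

View pics/s4.png

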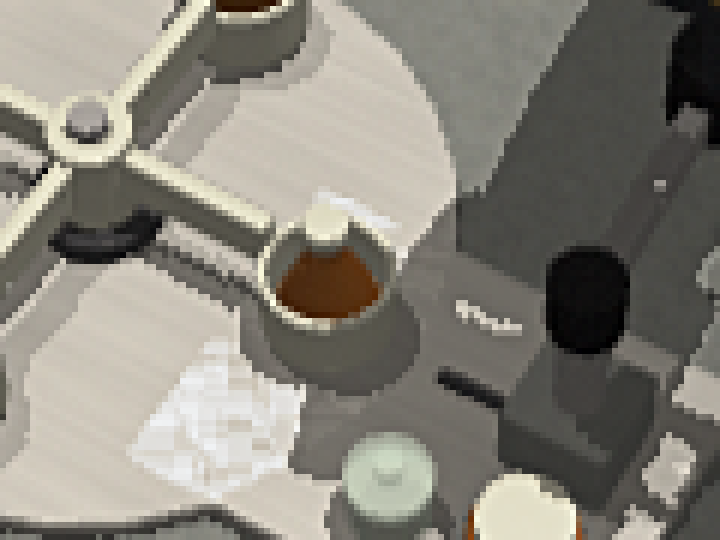

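Call:
{"name": "play_rows", "arguments": {
  "moves": [
    {"dp":[0,0,2],"roll":1.5},
    {"dp":[0,0,3],"roll":0},
    {"dp":[0,0,3],"roll":0},
    {"dp":[0,0,1.5],"roll":0},
    {"dp":[0,0,0.5],"roll":0},
    {"dp":[0,0.4,0],"roll":0},
    {"dp":[0,0.4,0],"roll":0},
    {"dp":[0,0.3,0],"roll":0},
    {"dp":[0,0.2,0],"roll":0},
    {"dp":[0,0.2,0],"roll":0}
  ]
}}

```text
time_s: 11.55
position: [0.5221, 0.1476, 0.1343]
tool_rot: [[0.994, 0.109, 0.001], [0.109, -0.994, 0.0], [0.001, -0.0, -1.0]]
contact_force: [-1.4, 1.2, 1.5]
finger_gap: 0.0004
grasp_force: 0.9
```

```bash
sed 's/.600,-.104,0/.5825,.1335,0/;s/axis->/pivot->/' chk.py > chk2.py; python3 chk2.py
```

```text
11.55 [0.52210345 0.14764404 0.13429634] pivot->tcp in tool [-0.05835709 -0.0206573  -0.13435412] yaw 6.234149880409062 F [-1.35447934  1.16973242  1.48616235] q6 1.5212195868913057
```

Call:
{"name": "play_rows", "arguments": {
  "moves": [
    {"dp":[-0.069,0.205,0],"roll":-2},
    {"dp":[-0.132,0.412,0],"roll":-4},
    {"dp":[-0.132,0.412,0],"roll":-4},
    {"dp":[-0.132,0.412,0],"roll":-4},
    {"dp":[-0.132,0.412,0],"roll":-4},
    {"dp":[-0.132,0.412,0],"roll":-4},
    {"dp":[-0.132,0.412,0],"roll":-4},
    {"dp":[-0.132,0.412,0],"roll":-4},
    {"dp":[-0.132,0.412,0],"roll":-4},
    {"dp":[-0.132,0.412,0],"roll":-4},
    {"dp":[-0.132,0.412,0],"roll":-4}
  ]
}}

```text
time_s: 12.65
position: [0.5276, 0.1036, 0.1339]
tool_rot: [[0.664, 0.748, 0.0], [0.748, -0.664, 0.0], [0.0, -0.0, -1.0]]
contact_force: [-0.8, 1.2, 0.1]
finger_gap: 0.0004
grasp_force: 0.7
```

```bash
python3 chk2.py
```

```text
12.65 [0.52764074 0.10363792 0.13388517] pivot->tcp in tool [-0.05871353 -0.0212385  -0.13389611] yaw 48.41661141197081 F [-0.8219485   1.23669424  0.12493664] q6 0.7013996917329374
```

Call:
{"name": "play_rows", "arguments": {
  "moves": [
    {"dp":[-0.132,0.412,0],"roll":-4},
    {"dp":[-0.132,0.412,0],"roll":-4},
    {"dp":[-0.132,0.412,0],"roll":-4},
    {"dp":[-0.132,0.412,0],"roll":-4},
    {"dp":[-0.132,0.412,0],"roll":-4},
    {"dp":[-0.132,0.412,0],"roll":-4},
    {"dp":[-0.132,0.412,0],"roll":-4},
    {"dp":[-0.132,0.412,0],"roll":-4},
    {"dp":[-0.069,0.205,0],"roll":-2},
    {"dp":[-0.069,0.205,0],"roll":-2},
    {"dp":[-0.035,0.103,0],"roll":-1},
    {"dp":[-0.035,0.103,0],"roll":-1}
  ]
}}

```text
time_s: 13.85
position: [0.5574, 0.0762, 0.1338]
tool_rot: [[0.065, 0.998, -0.0], [0.998, -0.065, -0.0], [-0.0, -0.0, -1.0]]
contact_force: [-2.0, -1.6, -0.1]
finger_gap: 0.0005
grasp_force: 0.7
```

Call:
{"name": "play_rows", "arguments": {
  "moves": [
    {"dp":[-0.035,0.103,0],"roll":-1},
    {"dp":[-0.035,0.103,0],"roll":-1},
    {"dp":[-0.035,0.103,0],"roll":-1}
  ]
}}

```text
time_s: 14.15
position: [0.5605, 0.0751, 0.1337]
tool_rot: [[0.012, 1.0, -0.0], [1.0, -0.012, -0.0], [-0.0, -0.0, -1.0]]
contact_force: [-1.8, -0.6, 0.5]
finger_gap: 0.0006
grasp_force: 0.6
```

```bash
python3 chk2.py
```

```text
14.15 [0.56048205 0.0751325  0.13368299] pivot->tcp in tool [-0.05863666 -0.02133549 -0.13367586] yaw 89.31315249610869 F [-1.83470646 -0.62918131  0.5105442 ] q6 -0.061820801717369735
```

Continue in single-degree steps until the force rises at the stop.

Call:
{"name": "play_rows", "arguments": {
  "moves": [
    {"dp":[-0.035,0.103,0],"roll":-1},
    {"dp":[-0.035,0.103,0],"roll":-1},
    {"dp":[-0.035,0.103,0],"roll":-1}
  ]
}}

```text
time_s: 14.45
position: [0.5636, 0.0741, 0.1337]
tool_rot: [[-0.04, 0.999, -0.0], [0.999, 0.04, -0.0], [-0.0, -0.0, -1.0]]
contact_force: [-1.3, -0.7, 0.7]
finger_gap: 0.0003
grasp_force: 0.6
```

Call:
{"name": "play_rows", "arguments": {
  "moves": [
    {"dp":[-0.035,0.103,0],"roll":-1}
  ]
}}

```text
time_s: 14.55
position: [0.5647, 0.0738, 0.1337]
tool_rot: [[-0.058, 0.998, 0.0], [0.998, 0.058, -0.0], [-0.0, 0.0, -1.0]]
contact_force: [-0.4, -1.1, -0.4]
finger_gap: 0.0004
grasp_force: 0.6
```

Call:
{"name": "play_rows", "arguments": {
  "moves": [
    {"dp":[0,0.07,0],"roll":-0.5}
  ]
}}

```text
time_s: 14.65
position: [0.5654, 0.0738, 0.1337]
tool_rot: [[-0.066, 0.998, 0.0], [0.998, 0.066, 0.0], [0.0, 0.0, -1.0]]
contact_force: [-1.4, -0.5, 0.9]
finger_gap: 0.0005
grasp_force: 0.6
```

Not against the stop yet.

Call:
{"name": "play_rows", "arguments": {
  "moves": [
    {"dp":[0,0.1,0],"roll":0},
    {"dp":[0,0.1,0],"roll":0}
  ]
}}

```text
time_s: 14.85
position: [0.5673, 0.074, 0.1337]
tool_rot: [[-0.065, 0.998, -0.0], [0.998, 0.065, 0.0], [0.0, -0.0, -1.0]]
contact_force: [-1.0, -0.2, 0.4]
finger_gap: 0.0008
grasp_force: 0.7
```

Call:
{"name": "play_rows", "arguments": {
  "moves": [
    {"dp":[0,0.1,0],"roll":0}
  ]
}}

```text
time_s: 14.95
position: [0.5677, 0.074, 0.1336]
tool_rot: [[-0.065, 0.998, -0.002], [0.998, 0.065, -0.0], [-0.0, -0.002, -1.0]]
contact_force: [-9.3, -2.4, 5.7]
finger_gap: 0.0006
grasp_force: 5.2
```

Call:
{"name": "play_rows", "arguments": {
  "moves": [
    {"dp":[0,0.1,0],"roll":0}
  ]
}}

```text
time_s: 15.05
position: [0.5678, 0.074, 0.1336]
tool_rot: [[-0.065, 0.998, -0.005], [0.998, 0.065, -0.0], [-0.0, -0.005, -1.0]]
contact_force: [-16.3, -4.5, 8.1]
finger_gap: 0.0003
grasp_force: 8.4
```

At the stop: the force rose to 16 N and motion ceased. Now I'll back off, lift clear and look.

Call:
{"name": "play_rows", "arguments": {
  "moves": [
    {"dp":[0,-0.3,0],"roll":0},
    {"dp":[0,-0.7,0],"roll":0},
    {"dp":[0,-1.5,0],"roll":0},
    {"dp":[0,0,-2],"roll":0},
    {"dp":[0,0,-4],"roll":0},
    {"dp":[0,0,-4],"roll":0},
    {"dp":[2,-1.5,-2],"roll":0},
    {"dp":[4,-1,0],"roll":0},
    {"dp":[4,-1,0],"roll":0},
    {"dp":[4,-1,0],"roll":0},
    {"dp":[4,-1,0],"roll":0},
    {"dp":[0,0,0],"roll":0}
  ]
}}

```text
time_s: 16.25
position: [0.4759, 0.2521, 0.2539]
tool_rot: [[-0.07, 0.998, 0.0], [0.998, 0.07, 0.001], [0.001, 0.0, -1.0]]
contact_force: [-0.1, -0.4, 0.1]
finger_gap: 0.0007
grasp_force: 0.0
```

```bash
python3 - <<'E'
from h import *
f=grab('top');g=grab('scene')
cv2.imwrite('pics/both5.png',np.hstack([cv2.resize(f['pixels'][110:290,200:400,::-1],(400,360)),cv2.resize(g['pixels'][150:330,170:370,::-1],(400,360))]))
for n,F in(('top',f),('scene',g)):
    c=cloud(F);d=lambda x,y:np.hypot(c[...,0]-x,c[...,1]-y)
    for nm,k in(('head',(d(.5915,.015)<.035)&(c[...,2]>.139)&(c[...,2]<.155)),('pivot',(d(.5825,.1335)<.03)&(c[...,2]>.131)&(c[...,2]<.142))):
        q=c[k]; print(n,nm,len(q),((q.min(0)+q.max(0))/2).round(4) if len(q) else '')
E
python3 fine.py; python3 ang.py
```

```text
top head 195 [0.5914 0.0146 0.1456]
top pivot 141 [0.5836 0.1338 0.1363]
scene head 171 [0.5914 0.0192 0.1442]
scene pivot 138 [0.583  0.1378 0.1355]
top axis [ 0.6014 -0.1044  0.1592] 152
stopper [0.5934 0.0158] [272.4 193.1] 93.83 0.1205
mark [0.5893 0.0854] [246.4 201. ] 93.66 0.1902
scene axis [ 0.5991 -0.1011  0.1587] 134
stopper [0.6031 0.0045] [266.4 236.9] 87.85 0.1057
mark [0.5864 0.0884] [298.1 265. ] 93.85 0.1899
spoke 100 98 median 93.8295719167688 line -85.98758 off mm -0.30118483
spoke 10 89 median 2.3747977842759633 line 3.2681391 off mm 0.9534275
spoke -170 87 median -174.66678873364646 line 5.324152 off mm -1.050198
spoke -80 94 median -86.78986989585155 line -84.54575 off mm 2.6522055
rim [0.5868842  0.00723655] [0.04885703 0.07130578] 103
96.7246433013319 0.11200711226087816
```

View pics/both5.png

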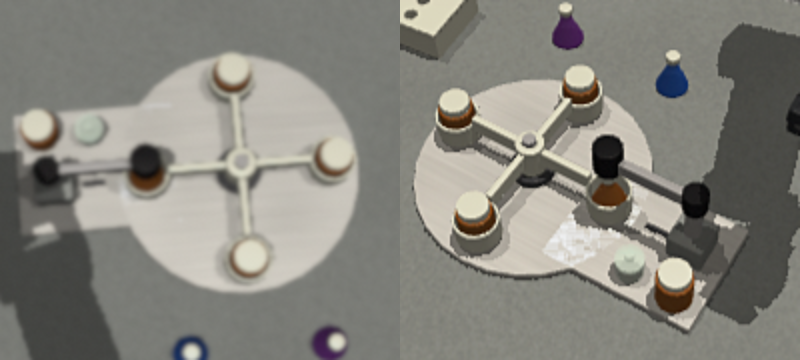

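The picture shows the head, top view (146,160) in the crop, right above the flask. The arm lies along the index mark and the spoke, nothing else has moved, and the hand is clear.

```bash
python3 -c "
from workcell import robot
print(robot.close_job())"
```

```text
the job is handed in; nothing more can be done
None
```

The flask stands at the reading station (within about 1.5 mm by the cameras), the reading head is pushed fully home over it, the hand is clear, and the job is handed in at about 17 s.

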